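# Squeeze-test two press buffers and sort soft from hard

## Robot

A 6-joint arm with a two-finger parallel gripper is mounted at the origin on the work surface. World frame = base frame: x ahead of the robot, y to its left, z up, the work surface at z = 0. Lengths are in m, angles in rad, forces in N, time in s.
With the tool pointing down it reaches from about 0.35 to 0.775 m from the base axis. Payload 7.3 kg.
Tool frame: the origin (TCP) lies midway between the tips of the shut fingers; the grasp point (between the pads) lies grasp_offset behind it (grasp_offset is the distance from the TCP to the grasp point, in m); z points along the fingers, y is the line along which they close (so a half turn about z gives the same grasp; the last joint's range is limited). The gripper opens to 92 mm and grips with 3 to 60 N. Pads are 19 mm wide; open, the fingers measure 130 mm over their backs; the gripper's body (75 mm by 190 mm) begins 47 mm behind the grasp point.
Start: joints at [-1.375, 0.342, 1.524, -0, 1.275, -0.146], TCP at [0.176, -0.495, 0.227] pointing down, gripper open.
Joint ranges: [-2.53, 2.53], [-0.77, 2.02], [0.04, 2.7], [-1, 4.14], [0.28, 2.66], [-3.11, 3.11]. Speed limits (rad/s): [2.57, 2.57, 3.14, 3.14, 3.14, 3.14].

## Interface

Orientations are given as [roll, pitch, yaw] about the fixed x, y, z axes, in that order (R = Rz(yaw) Ry(pitch) Rx(roll)).
In Python, from cell import * gives the robot as it stands.
- The arm moves only by the tool step_arm, never from a script. Its argument "plan" is a list of rows, each a list of 5 numbers: the closure, from -1 (fully open) to 1 (shut), then the shift along the tool's x, y, z in m, then the turn about the tool's z in rad. In form: [[hand, x, y, z, twist], ...]. A call has 1 to 20 rows; each row is the pose to reach, as a shift and turn from the pose commanded when the call began, along the tool's axes at that moment; what a row does not reach only later rows make up. A row lasts 1/8 s, in which the tool goes at most 62.5 mm and 10.7 degrees, less where a joint would pass 70% of its speed; a pose out of reach is approached as far as the arm can. A call with a gripper value outside its range is refused whole. The fingers move at their own pace and stop on an object; "grip_force" is the grip in N (left out, the last holds). Time passes only in rows, so rows that repeat a pose let the fingers close. It gives the time, the measured TCP pose, the force, the opening and the grip force at its end, in the units of the state.
- observe(): the state, without advancing time (a new reading comes with each control period).
- read_camera(name): name is "side" or "top" or "wrist"; returns a dict with "img" (420x560x3 uint8, red, green, blue), "range_z" (420x560 float32, m along the optical axis (not along the pixel's ray), 0 where there is no reading), "fx", "fy", "cx", "cy" (pixels), "k1" (the pictures are not rectified: a ray, as slopes to the right and down, at radius r is drawn at 1 + k1 r^2 times it, then the intrinsics apply), "R" (3x3) and "t" (3): a world point X has camera coordinates R X + t; the wrist camera has in their place "T_tool_cam" (4x4, takes a point from camera to tool coordinates, whose origin is the TCP and whose axes are the flange's). Camera axes: x right, y down, z forward; pixel columns grow to the right and rows downward; lengths in m; the calibration is good to about 2 mm. A picture is of the moment at which its call begins: read the wrist's pose just before it.
- hand_in(): hands the job in; it is judged then, once.
The state is a dict: "time": time; "qpos": joint angles; "qvel": joint speeds; "joint_efforts": joint torques, N m; "tool_pos": TCP position; "tool_rot": TCP orientation; "contact_force": force on the tool from outside, world axes, zero at the start; "torque": the same for the moment, N m; "opening": finger opening in m; "grip_force": force on a finger pad.
Only numpy, scipy, OpenCV 4.12 (cv2) and the standard library are available. Lean on these libraries where they do the work, as an engineer would, in place of code of your own. Each camera call takes 0.05 s, during which the arm holds its last target. There are 200 camera calls.

## Task

Two press buffers, square metal cups with a black rubber button in one end, lie in the yellow cradles; the rubber of one has gone soft, and only a squeeze shows which. Lift one out of its cradle and put it down on the blue mat, take it again by its two ends and squeeze it firmly there, then lay it in the red tray if the button gives way softly or in the green tray if it is hard. Finish that one, then do the same with the other, and leave the bystanders where they are.

Things in the scene. Friction and masses are not known exactly. Their poses are not given: they have to be found in the camera images.
- buffer_a: one of two look-alike press buffers, 0.2 to 0.3 kg, 52 mm long: square silver metal cup (40x40 mm, 36 mm long), black rubber button (28 mm diameter) standing 16 mm out of one end. Lies on its side. Origin on its underside, at half length; x along it towards the button, z up at the start. Cup from x = -26 to +10 mm, button from +10 to +26. Across the cup it is solid metal and tells nothing.
- buffer_a_mid (a point): the middle of buffer_a: 20 mm above its origin, halfway along its length
- button_a: rubber button of buffer_a; origin on its axis, 15 mm inside its end face; x points out of the cup. Origin at x = 11 mm of the buffer at the start. Pressed end to end, a soft one gives way from about 3 N, sinks in 8 mm within a quarter second at 10 N or more and stays in; a hard one gives only 1 to 2 mm. One of the two is soft, one hard, drawn anew each time.
- cradle_a: yellow fixed cradle of buffer_a, 78 mm long (x), 46 mm wide (y), origin under its centre; floor 6 mm thick, end walls 6 mm thick and 36 mm high, long sides open. The buffer lies along x with 7 mm spare at each end: too little for a finger, so here it can be taken only across its sides.
- buffer_b: one of two look-alike press buffers, 0.2 to 0.3 kg, 52 mm long: square silver metal cup (40x40 mm, 36 mm long), black rubber button (28 mm diameter) standing 16 mm out of one end. Lies on its side. Origin on its underside, at half length; x along it towards the button, z up at the start. Cup from x = -26 to +10 mm, button from +10 to +26. Across the cup it is solid metal and tells nothing.
- buffer_b_mid (a point): the middle of buffer_b: 20 mm above its origin, halfway along its length
- button_b: rubber button of buffer_b; origin on its axis, 15 mm inside its end face; x points out of the cup. Origin at x = 11 mm of the buffer at the start. Pressed end to end, a soft one gives way from about 3 N, sinks in 8 mm within a quarter second at 10 N or more and stays in; a hard one gives only 1 to 2 mm. One of the two is soft, one hard, drawn anew each time.
- cradle_b: yellow fixed cradle of buffer_b, 78 mm long (x), 46 mm wide (y), origin under its centre; floor 6 mm thick, end walls 6 mm thick and 36 mm high, long sides open. The buffer lies along x with 7 mm spare at each end: too little for a finger, so here it can be taken only across its sides.
- mat: blue square mat fixed on the bench, 160x160 mm, 3 mm thick, origin under its centre; the place for squeezing
- tray_green: green open tray for hard buffers, fixed, 180 mm (x) by 150 mm (y) outside, 35 mm high, walls and floor 4 mm thick, origin under its centre
- tray_red: red open tray for soft buffers, fixed, 180 mm (x) by 150 mm (y) outside, 35 mm high, walls and floor 4 mm thick, origin under its centre
- tape: bystander: blue tape measure, 65x32x60 mm, loose; origin within its underside or middle; leave it alone
- flange: bystander: steel ring, 76 mm across, 14 mm high, loose; origin within its underside or middle; leave it alone
- spanner: bystander: steel spanner, 180 mm long, loose; origin within its underside or middle; leave it alone
- hammer: bystander: hammer, 280 mm long, loose; origin within its underside or middle; leave it alone
- tin: bystander: yellow grease jar with dark cap, 64 mm diameter, 80 mm high, loose; origin within its underside or middle; leave it alone
- bracket: bystander: dark steel angle bracket, 70x50x55 mm, loose; origin within its underside or middle; leave it alone
There are look-alikes about, which are no part of the job. What is shaped like the buffer_b but turquoise is not meant.

How it is judged:
By the outcome, as a careful person would: the job done as asked, in the order asked, and still so for the second after the job is handed in, with the robot touching nothing.
It also fails if it takes over 72 s, if anything falls off the work surface, if the arm or the gripper's body presses on something with over 40 N, if the wrist force passes 120 N, or if a joint passes its speed limit or range.

## Working session

There is one attempt and no reset: what is moved stays moved. The work goes in short steps, Python scripts to look and compute and a tool call to move; the robot and the scene stay as the last step left them, time stands still between calls to the robot, and variables do not carry over. Pictures are saved under pics/ and viewed, at most 10 in all, crops included, and the job is handed in when it is done.

Besides the shell and the picture viewer there is one more tool, called after "Emit:" as name(argument=value, ...), one argument or row to a line, values as JSON. step_arm: Moves the arm, as the interface text tells. Its arguments: {"type":"object","properties":{"plan":{"type":"array","items":{"type":"array","items":{"type":"number"}}},"grip_force":{"type":"number"}},"required":["plan"]}

```bash
ls; mkdir -p pics; python3 - <<'E'
from cell import *
import cv2,pickle
print(observe())
d={}
for n in("top","side"):
    c=read_camera(n); d[n]=c; cv2.imwrite(f"pics/{n}0.png",c["img"][:,:,::-1]); print({k:v for k,v in c.items() if k not in("img","range_z")})
pickle.dump(d,open("c0.pkl","wb"))
import cell; print([x for x in dir(cell) if x[0]!='_'])
E
```

```text
pics
{'time': 0.0, 'qpos': array([-1.37499432e+00,  3.42740093e-01,  1.52501490e+00,  4.87735318e-06,
        1.27539097e+00, -1.46015589e-01]), 'qvel': array([-8.58863030e-04, -1.71941739e-03, -6.31822365e-04,  4.72937229e-04,
       -1.11116844e-03, -4.72206609e-05]), 'joint_efforts': array([ 8.68594143e-04, -4.31236374e+01, -2.44213647e+01,  7.19187269e-02,
        5.59924264e-02, -1.37768052e-04]), 'tool_pos': array([ 0.1759153 , -0.4942215 ,  0.22603668]), 'tool_rot': array([-3.14005655e+00, -2.30617211e-04,  3.41815997e-01]), 'contact_force': array([-0.04513282,  0.22029885, -0.15988419]), 'torque': array([ 0.00117045, -0.02035108,  0.00887395]), 'grip_force': 0.0, 'opening': 0.09188164925547213}
{'fx': 451.6339678211379, 'fy': 451.6339678211379, 'cx': 285.3824304977207, 'cy': 215.81811900940383, 'k1': 0.007378017541719141, 'R': array([[ 0.00744905, -0.99994485,  0.00740363],
       [-0.99477923, -0.00816373, -0.10172332],
       [ 0.10177815, -0.00660723, -0.99478518]]), 't': array([0.01013904, 0.54476569, 0.9416148 ])}
{'fx': 544.79197002509, 'fy': 544.79197002509, 'cx': 276.0053497207223, 'cy': 205.13456834166365, 'k1': 0.0007568471753019619, 'R': array([[-0.98721334, -0.15937793,  0.00291476],
       [-0.12606634,  0.76942413, -0.62617393],
       [ 0.09755562, -0.61853471, -0.77967796]]), 't': array([0.52335374, 0.09961927, 1.21609374])}
['IKError', 'grasp_offset', 'hand_in', 'observe', 'read_camera']
```

View pics/top0.png

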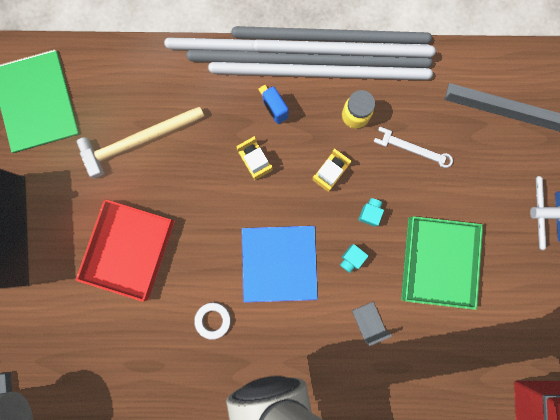

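View pics/side0.png

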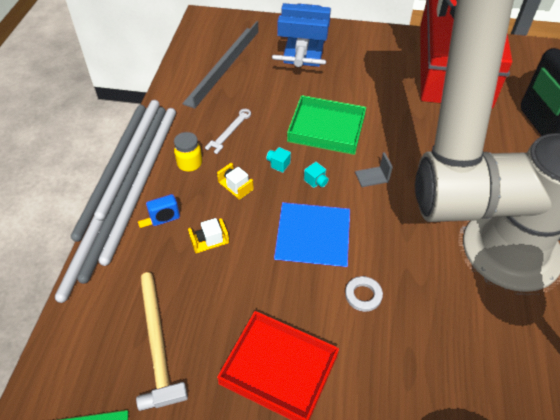

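Candidates, as top-view pixels: cradled silver buffers at (256,158) and (333,171); turquoise look-alikes at (372,212) and (354,258), which are not meant. The green trays could be confused too: the real one is at (443,262), and there is a flat green sheet at (35,100). I choose the two silver ones in the yellow cradles.

```bash
cat > h.py <<'E'
from cell import *
import cv2,pickle,numpy as np
def ray(c,uv,h):
    """pixels (N,2) -> world points on plane z=h (fixed cameras)"""
    K=np.array([[c["fx"],0,c["cx"]],[0,c["fy"],c["cy"]],[0,0,1]])
    n=cv2.undistortPoints(np.float64(uv).reshape(-1,1,2),K,np.array([c["k1"],0,0,0.]))[:,0]
    if "R" in c: R,t=c["R"],c["t"]
    else: R,t=c["Rw"],c["tw"]
    o=-R.T@t; d=np.c_[n,np.ones(len(n))]@R
    return o+d*((h-o[2])/d[:,2])[:,None]
def hsv(c): return cv2.cvtColor(c["img"],cv2.COLOR_RGB2HSV)
def blobs(m,amin):
    n,l,s,ce=cv2.connectedComponentsWithStats(m.astype(np.uint8))
    return [(l==i) for i in range(1,n) if s[i,4]>=amin]
def rect(c,m,h):
    v,u=np.nonzero(m); p=ray(c,np.c_[u,v],h)[:,:2]
    (x,y),(w,l),a=cv2.minAreaRect((p*1000).astype(np.float32))
    if w<l: w,l,a=l,w,a+90
    a=(a+90)%180-90
    return np.round([x/1000,y/1000,w/1000,l/1000],4),round(a,1)
def wrist():
    s=observe(); c=read_camera("wrist")
    from scipy.spatial.transform import Rotation as Ro
    T=np.eye(4); T[:3,:3]=Ro.from_euler("xyz",s["tool_rot"]).as_matrix(); T[:3,3]=s["tool_pos"]
    W=np.linalg.inv(T@c["T_tool_cam"]); c["Rw"],c["tw"]=W[:3,:3],W[:3,3]
    return c
E
python3 - <<'E'
from h import *
d=pickle.load(open("c0.pkl","rb"))
print(grasp_offset)
for n,c in d.items():
    H=hsv(c); h,s,v=H[...,0],H[...,1],H[...,2]
    for nm,m,z,am in(("yellow",(h>20)&(h<33)&(s>150)&(v>90),.036,60),("silver",(s<40)&(v>200),.046,120),("blue",(h>100)&(h<120)&(s>150)&(v>100),.003,2000),("red",((h<6)|(h>174))&(s>180)&(v>60),.035,2000),("green",(h>50)&(h<75)&(s>150)&(v>50),.035,2000)):
        for b in blobs(m,am):
            vv,uu=np.nonzero(b); print(n,nm,b.sum(),int(uu.mean()),int(vv.mean()),*rect(c,b,z))
c=d["top"]; a=cv2.resize(c["img"][120:205,220:370],None,fx=5,fy=5,interpolation=cv2.INTER_CUBIC)
cv2.imwrite("pics/crop.png",a[:,:,::-1])
E
```

```text
0.0188
top yellow 245 354 120 [ 0.7595 -0.1367  0.0644  0.0435] 76.1
top yellow 86 247 144 [0.6935 0.0966 0.0446 0.0197] -62.3
top yellow 94 340 160 [ 0.6637 -0.0982  0.0436  0.0281] 52.5
top yellow 62 262 173 [0.6357 0.0648 0.0452 0.0077] -63.8
top yellow 67 322 184 [ 0.6137 -0.0629  0.047   0.017 ] 68.4
top silver 17026 288 15 [0.9826 0.0279 1.2285 0.081 ] -89.5
top silver 2420 301 45 [ 0.9181 -0.0139  0.5887  0.0224] 88.8
top silver 1978 319 69 [ 0.8639 -0.0576  0.4857  0.0207] 88.9
top silver 630 411 147 [ 0.6917 -0.2597  0.1711  0.0351] 69.4
top silver 373 87 157 [0.6672 0.4374 0.0842 0.0232] 24.0
top silver 322 255 158 [0.6642 0.0794 0.041  0.0377] -58.9
top silver 348 329 171 [ 0.6383 -0.0788  0.0415  0.0401] -36.2
top silver 545 543 212 [ 0.554  -0.5388  0.1548  0.0485] -3.1
top silver 648 211 320 [0.3256 0.1636 0.0707 0.0698] 1.2
top silver 538 246 411 [0.1477 0.0836 0.0907 0.0324] -88.4
top blue 5277 279 263 [0.4434 0.0272 0.1583 0.1581] -87.7
side yellow 521 188 159 [ 0.768  -0.1246  0.0866  0.0658] -67.2
side yellow 402 234 182 [ 0.6417 -0.0719  0.1031  0.0651] -36.8
side
[... 726 characters left out ...]
261  0.0613  0.0486] -80.7
side silver 2194 462 186 [ 0.1099 -0.1391  0.1716  0.1233] -89.5
side silver 1723 519 184 [-0.0129 -0.1661  0.1351  0.1191] -77.4
side silver 341 236 178 [ 0.6355 -0.068   0.0596  0.0569] 54.7
side silver 406 211 231 [0.6573 0.0895 0.0674 0.0375] -62.2
side silver 226 471 244 [0.0968 0.0337 0.0764 0.025 ] 86.8
side silver 419 551 267 [-0.0653  0.0613  0.1116  0.0315] 59.0
side silver 570 363 293 [0.3206 0.1892 0.0734 0.0683] -85.5
side silver 580 161 395 [0.6636 0.4548 0.0833 0.0253] 27.2
side blue 4020 312 234 [0.4407 0.0275 0.1607 0.1595] -87.7
side red 8224 278 366 [0.4679 0.3597 0.1837 0.1619] -16.9
side green 3244 326 124 [ 0.4467 -0.306   0.1805  0.1789] 83.9
```

View pics/crop.png

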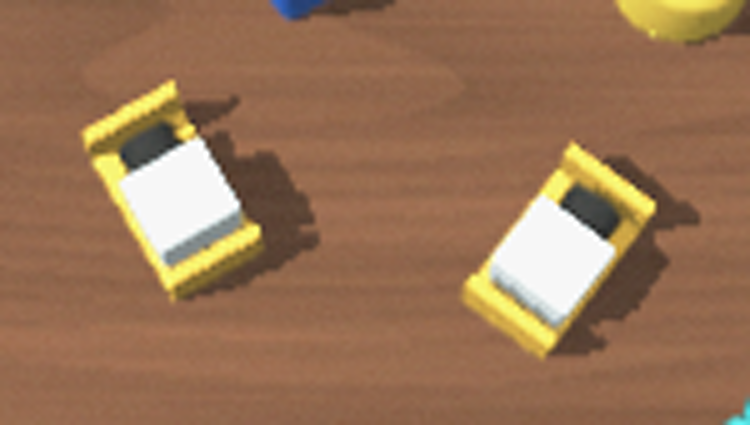

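The crop shows both silver cups with black buttons pointing away from the robot: left cup at top pixel (256,158), right cup at (330,171), with end walls clear. Next I hover over the left one for a wrist look.

Emit:
step_arm(
  plan=[
    [-1,0.65,-0.376,0.04,-0.147],
    [-1,0.65,-0.376,0.04,-0.147],
    [-1,0.65,-0.376,0.04,-0.147],
    [-1,0.65,-0.376,0.04,-0.147],
    [-1,0.65,-0.376,0.04,-0.147],
    [-1,0.65,-0.376,0.04,-0.147],
    [-1,0.65,-0.376,0.04,-0.147],
    [-1,0.65,-0.376,0.04,-0.147],
    [-1,0.65,-0.376,0.04,-0.147],
    [-1,0.65,-0.376,0.04,-0.147],
    [-1,0.65,-0.376,0.04,-0.147],
    [-1,0.65,-0.376,0.04,-0.147],
    [-1,0.65,-0.376,0.04,-0.147],
    [-1,0.65,-0.376,0.04,-0.147],
    [-1,0.65,-0.376,0.04,-0.147],
  ],
  grip_force=40,
)

```text
time: 1.98
tool_pos: [0.6618, 0.0762, 0.187]
tool_rot: [3.141, 0.0, 0.487]
contact_force: [-0.1, 0.7, -0.3]
opening: 0.0922
grip_force: 0.0
```

```bash
cat >> h.py <<'E'
def go(x,y,z,yawdeg):
    "shift in tool axes + twist to reach world TCP x,y,z,yaw"
    s=observe(); w=s["tool_rot"][2]; p=s["tool_pos"]; dx,dy=x-p[0],y-p[1]
    tw=-(np.radians(yawdeg)-w); tw=(tw+np.pi)%(2*np.pi)-np.pi
    return np.round([dx*np.cos(w)+dy*np.sin(w),dx*np.sin(w)-dy*np.cos(w),p[2]-z,tw],4)
E
python3 - <<'E'
from h import *
d=pickle.load(open("c0.pkl","rb"))
c=d["top"];H=hsv(c); h,s,v=H[...,0],H[...,1],H[...,2]
for nm,m in(("red",((h<8)|(h>172))&(s>130)&(v>60)),("green",(h>45)&(h<80)&(s>100)&(v>50))):
    for b in blobs(m,1500):
        vv,uu=np.nonzero(b); print(nm,b.sum(),int(uu.mean()),int(vv.mean()),*rect(c,b,.025))
s=observe();print(s["tool_pos"],s["tool_rot"],s["qpos"],s["time"])
c=wrist();pickle.dump(c,open("w1.pkl","wb"));cv2.imwrite("pics/w1.png",c["img"][:,:,::-1])
H=hsv(c); h,s,v=H[...,0],H[...,1],H[...,2]
for nm,m,z in(("silver",(s<40)&(v>200),.046),("yellow",(h>20)&(h<33)&(s>150)&(v>90),.036)):
    for b in blobs(m,800):
        vv,uu=np.nonzero(b); print(nm,b.sum(),int(uu.mean()),int(vv.mean()),*rect(c,b,z))
E
```

```text
red 6624 124 250 [0.4705 0.3547 0.1873 0.1623] -16.6
green 5786 35 102 [0.7939 0.5675 0.1976 0.1487] 17.3
green 6417 441 262 [ 0.4491 -0.3203  0.1825  0.1607] -6.3
[0.66180692 0.07616471 0.18703833] [3.14134728e+00 3.56189550e-04 4.87351513e-01] [-1.71137365e-04  6.35518390e-01  1.14677865e+00 -3.92368242e-04
  1.35949538e+00  1.08335596e+00] 1.975
silver 3164 493 45 [ 0.8649 -0.0271  0.165   0.0155] 88.7
silver 1536 273 187 [0.6648 0.0826 0.0393 0.0359] -59.9
yellow 1938 497 183 [ 0.7747 -0.1225  0.0725  0.0649] -81.6
```

View pics/w1.png

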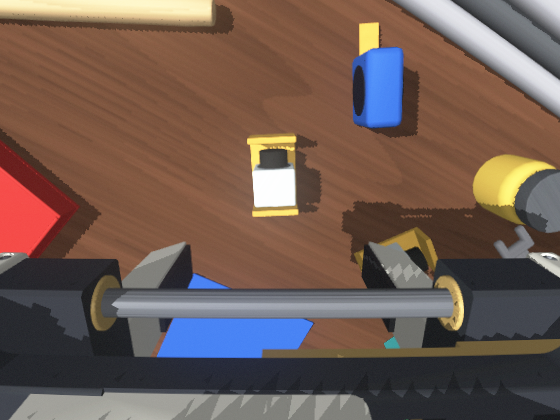

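The wrist view shows the left buffer at (273,187): cup nearer, button facing up in the image, both long sides free. I descend and close across the cup.

Emit:
step_arm(
  plan=[
    [-1,0.005,-0.003,0.05,-0.036],
    [-1,0.005,-0.003,0.1,-0.036],
    [-1,0.005,-0.003,0.15,-0.036],
    [-1,0.005,-0.003,0.165,-0.036],
    [-1,0.005,-0.003,0.174,-0.036],
    [-1,0.005,-0.003,0.174,-0.036],
    [1,0.005,-0.003,0.174,-0.036],
    [1,0.005,-0.003,0.174,-0.036],
    [1,0.005,-0.003,0.174,-0.036],
    [1,0.005,-0.003,0.174,-0.036],
    [1,0.005,-0.003,0.174,-0.036],
    [1,0.005,-0.003,0.174,-0.036],
  ],
  grip_force=40,
)

```text
time: 3.52
tool_pos: [0.6654, 0.0823, 0.0127]
tool_rot: [3.141, 0.0, 0.525]
contact_force: [-0.2, -0.3, 0.7]
opening: 0.04
grip_force: 40.0
```

Emit:
step_arm(
  plan=[
    [1,0,0,-0.03,0],
    [1,0,0,-0.07,0],
    [1,-0.03,-0.008,-0.08,0],
    [1,-0.08,-0.022,-0.08,0],
    [1,-0.13,-0.036,-0.08,0],
    [1,-0.18,-0.05,-0.08,0],
    [1,-0.229,-0.064,-0.06,0],
    [1,-0.229,-0.064,-0.03,0],
    [1,-0.229,-0.064,-0.01,0],
    [1,-0.229,-0.064,0,0],
    [1,-0.229,-0.064,0.003,0],
    [1,-0.229,-0.064,0.003,0],
    [1,-0.229,-0.064,0.003,0],
  ],
)

```text
time: 5.15
tool_pos: [0.4356, 0.0231, 0.0101]
tool_rot: [3.141, -0.001, 0.525]
contact_force: [-0.4, 0.7, -3.2]
opening: 0.0397
grip_force: 40.0
```

Emit:
step_arm(
  plan=[
    [1,0,0,0.001,0],
    [-1,0,0,0.001,0],
    [-1,0,0,0.001,0],
    [-1,0,0,-0.02,0],
    [-1,0,0,-0.055,0],
    [-1,0.008,0,-0.055,-0.18],
    [-1,0.008,0,-0.055,-0.36],
    [-1,0.008,0,-0.055,-0.54],
    [-1,0.008,0,-0.055,-0.72],
    [-1,0.008,0,-0.055,-0.9],
    [-1,0.008,0,-0.055,-1.08],
    [-1,0.008,0,-0.055,-1.26],
    [-1,0.008,0,-0.055,-1.44],
    [-1,0.008,0,-0.055,-1.571],
    [-1,0.008,0,-0.055,-1.571],
    [-1,0.008,0,-0.055,-1.571],
  ],
)

```text
time: 7.15
tool_pos: [0.4421, 0.0271, 0.0647]
tool_rot: [3.142, 0.0, 2.093]
contact_force: [0.5, -0.4, 0.3]
opening: 0.0916
grip_force: 0.0
```

```bash
python3 - <<'E'
from h import *
s=observe();print(s["tool_pos"],s["tool_rot"],s["time"])
c=wrist();t=read_camera("top")
H=hsv(c); h,s,v=H[...,0],H[...,1],H[...,2]
for b in blobs((s<40)&(v>200),800):
    vv,uu=np.nonzero(b); print(b.sum(),int(uu.mean()),int(vv.mean()),*rect(c,b,.043))
sd=read_camera("side")["img"][140:300,200:400]
cv2.imwrite("pics/w2.png",np.hstack([cv2.resize(c["img"],(533,400)),cv2.resize(sd,(267,400))[:,:,:]])[:,:,::-1])
E
```

```text
[0.44208176 0.02712487 0.06470938] [3.14152047e+00 1.06405692e-04 2.09320491e+00] 7.15
4068 261 236 [0.4318 0.0284 0.0481 0.0348] -59.6
```

View pics/w2.png

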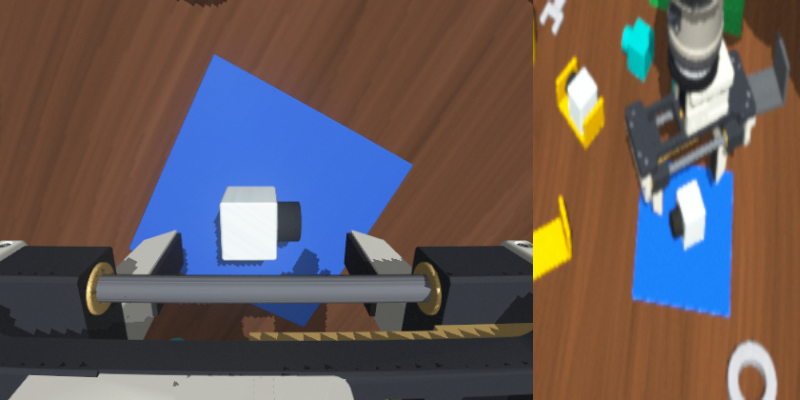

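The wrist view shows the buffer upright on the mat, cup at (250,225) and button to the right, centred between the fingers. I descend and squeeze end to end.

Emit:
step_arm(
  plan=[
    [-1,0,0,0.03,0],
    [-1,0,0,0.05,0],
    [-1,0,0,0.057,0],
    [-1,0,0,0.057,0],
    [1,0,0,0.057,0],
    [1,0,0,0.057,0],
    [1,0,0,0.057,0],
    [1,0,0,0.057,0],
    [1,0,0,0.057,0],
    [1,0,0,0.057,0],
    [1,0,0,0.057,0],
    [1,0,0,0.057,0],
  ],
  grip_force=30,
)

```text
time: 8.8
tool_pos: [0.4411, 0.0268, 0.0078]
tool_rot: [-3.14, -0.0, 2.096]
contact_force: [-3.2, -4.2, 5.3]
opening: 0.0498
grip_force: 30.0
```

```bash
python3 - <<'E'
from h import *
s=observe();print(s["tool_pos"],s["tool_rot"],s["time"],s["qpos"],s["opening"],s["grip_force"])
print(go(.467,.354,.12,120),go(.449,-.32,.12,120))
E
```

```text
[0.44113513 0.02677094 0.00781065] [-3.13973949e+00 -4.73179222e-04  2.09611771e+00] 8.8 [-1.12603553e-01  5.22518376e-01  1.99742280e+00 -1.23924973e-03
  6.23422343e-01 -6.36918606e-01] 0.04977609206476272 30.000311136245728
[ 0.2701  0.1865 -0.1122  0.0017] [-0.304  -0.1671 -0.1122  0.0017]
```

The opening stopped at 49.8 mm under 30 N, so this button is hard and goes in the green tray.

Emit:
step_arm(
  plan=[
    [1,0,0,-0.02,0],
    [1,0,0,-0.06,0],
    [1,0,0,-0.09,0],
    [1,-0.03,-0.016,-0.09,0],
    [1,-0.075,-0.041,-0.09,0],
    [1,-0.12,-0.066,-0.09,0],
    [1,-0.165,-0.09,-0.09,0],
    [1,-0.21,-0.115,-0.09,0],
    [1,-0.255,-0.14,-0.09,0],
    [1,-0.29,-0.159,-0.09,0],
    [1,-0.305,-0.167,-0.09,0],
    [1,-0.305,-0.167,-0.09,0],
    [1,-0.305,-0.167,-0.05,0],
    [1,-0.305,-0.167,-0.025,0],
    [1,-0.305,-0.167,-0.01,0],
    [1,-0.305,-0.167,-0.004,0],
    [1,-0.305,-0.167,-0.002,0],
    [1,-0.305,-0.167,-0.002,0],
  ],
  grip_force=40,
)

```text
time: 11.05
tool_pos: [0.4508, -0.3207, 0.0104]
tool_rot: [3.141, 0.001, 2.096]
contact_force: [0.1, 0.1, -3.1]
opening: 0.0496
grip_force: 40.0
```

Emit:
step_arm(
  plan=[
    [1,0,0,0.001,0],
    [1,0,0,0.0015,0],
    [1,0,0,0.0015,0],
    [-0.5,0,0,0.0015,0],
    [-0.5,0,0,0.0015,0],
    [-0.5,0,0,0.0015,0],
    [-0.5,0,0,-0.03,0],
    [-0.5,0,0,-0.08,0],
    [-0.5,0,0,-0.12,0],
    [-1,0,0,-0.16,0],
    [-1,0,0,-0.16,0],
  ],
)

```text
time: 12.42
tool_pos: [0.4518, -0.3217, 0.173]
tool_rot: [3.14, 0.007, 2.096]
contact_force: [0.4, 0.3, 0.2]
opening: 0.0842
grip_force: 0.0
```

```bash
python3 - <<'E'
from h import *
s=observe();print(s["tool_pos"],s["tool_rot"],s["time"],s["qpos"])
c=read_camera("side");cv2.imwrite("pics/s3.png",c["img"][:,:,::-1])
# right cup: (0.638,-0.079), yaw -36, or +180
for y in(-36,144):print(go(.638,-.079,.19,y), np.arctan2(-.079,.638)+np.pi/2-np.radians(y))
E
```

```text
[ 0.45176194 -0.32173986  0.1730334 ] [3.13966696 0.00677046 2.0958602 ] 12.425 [-7.57003286e-01  4.39072828e-01  1.52969151e+00 -8.89791417e-05
  1.16578980e+00 -1.28203891e+00]
[ 0.1155  0.2832 -0.0191  2.7242] 2.075917493164779
[ 0.1155  0.2832 -0.0191 -0.4174] -1.0656751604250143
```

View pics/s3.png

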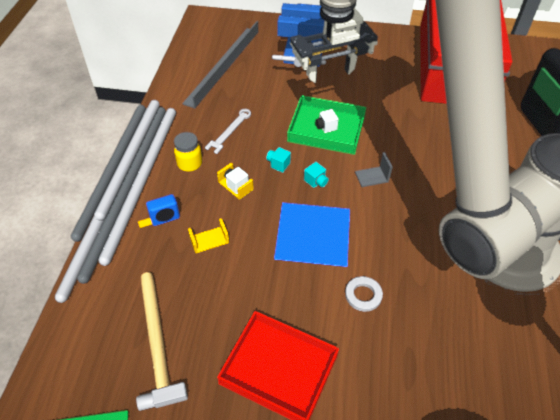

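The side view shows the first buffer lying in the green tray at (327,121); the bystanders are untouched. Next is the right one.

Emit:
step_arm(
  plan=[
    [-1,0.02,0.045,-0.019,-0.1],
    [-1,0.04,0.095,-0.019,-0.2],
    [-1,0.06,0.145,-0.019,-0.3],
    [-1,0.08,0.195,-0.019,-0.4],
    [-1,0.1,0.245,-0.019,-0.417],
    [-1,0.115,0.283,-0.019,-0.417],
    [-1,0.115,0.283,-0.019,-0.417],
    [-1,0.115,0.283,-0.019,-0.417],
  ],
)

```text
time: 13.48
tool_pos: [0.6368, -0.0793, 0.1871]
tool_rot: [-3.14, -0.003, 2.513]
contact_force: [-0.7, -0.4, 0.2]
opening: 0.092
grip_force: 0.0
```

```bash
python3 - <<'E'
from h import *
s=observe();print(s["tool_pos"],s["tool_rot"],s["time"])
c=wrist();t=read_camera("top")
cv2.imwrite("pics/w4.png",c["img"][:,:,::-1])
for n,c in(("w",c),("t",t)):
  H=hsv(c); h,s,v=H[...,0],H[...,1],H[...,2]
  for b in blobs((s<40)&(v>190),150):
    vv,uu=np.nonzero(b);r=rect(c,b,.046)
    if r[0][2]<.06: print(n,b.sum(),int(uu.mean()),int(vv.mean()),*r)
E
```

```text
[ 0.63677893 -0.07933108  0.18705632] [-3.14003036e+00 -2.53075379e-03  2.51297316e+00] 13.475
w 1662 279 192 [ 0.6377 -0.0753  0.0402  0.0392] -36.1
w 187 551 249 [0.8521 0.1144 0.0203 0.0175] 69.1
w 281 386 252 [ 0.7526 -0.0263  0.0388  0.0125] 34.6
w 229 152 267 [ 0.6257 -0.2279  0.043   0.0211] -82.1
w 203 386 343 [ 0.8502 -0.0848  0.0284  0.0166] 86.0
t 300 447 262 [ 0.447  -0.3247  0.0375  0.0344] -59.9
```

View pics/w4.png

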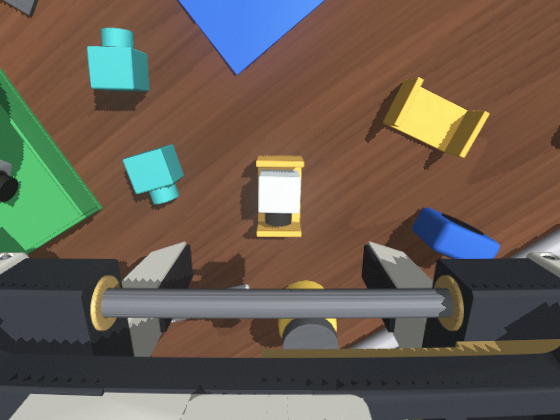

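The wrist view shows the right buffer at (279,192) with its sides free; the turquoise ones at (118,65) and (155,172) are off to the left. I descend and grip.

Emit:
step_arm(
  plan=[
    [-1,0,0.002,0.05,0],
    [-1,0,0.002,0.1,0],
    [-1,0,0.002,0.15,0],
    [-1,0,0.002,0.165,0],
    [-1,0,0.002,0.174,0],
    [-1,0,0.002,0.174,0],
    [1,0,0.002,0.174,0],
    [1,0,0.002,0.174,0],
    [1,0,0.002,0.174,0],
    [1,0,0.002,0.174,0],
    [1,0,0.002,0.174,0],
    [1,0,0.002,0.174,0],
  ],
  grip_force=40,
)

```text
time: 15.08
tool_pos: [0.6388, -0.0776, 0.0147]
tool_rot: [-3.141, 0.0, 2.513]
contact_force: [0.3, 0.0, 0.4]
opening: 0.0401
grip_force: 39.8
```

```bash
python3 - <<'E'
from h import *
s=observe();print(s["tool_pos"],s["tool_rot"],s["opening"],s["contact_force"]);print(go(.437,.030,.0095,144))
E
```

```text
[ 0.63878774 -0.077615    0.014693  ] [-3.14133720e+00  3.45958305e-05  2.51289550e+00] 0.04008435239919886 [0.34821252 0.02233755 0.39112245]
[ 0.2265 -0.0316  0.0052 -0.0004]
```

Emit:
step_arm(
  plan=[
    [1,0,0,-0.03,0],
    [1,0,0,-0.07,0],
    [1,0.03,-0.004,-0.08,0],
    [1,0.08,-0.011,-0.08,0],
    [1,0.13,-0.018,-0.08,0],
    [1,0.18,-0.025,-0.08,0],
    [1,0.2265,-0.0316,-0.06,0],
    [1,0.2265,-0.0316,-0.03,0],
    [1,0.2265,-0.0316,-0.01,0],
    [1,0.2265,-0.0316,0,0],
    [1,0.2265,-0.0316,0.003,0],
    [1,0.2265,-0.0316,0.003,0],
    [1,0.2265,-0.0316,0.003,0],
  ],
)

```text
time: 16.7
tool_pos: [0.4376, 0.03, 0.0121]
tool_rot: [3.141, 0.001, 2.513]
contact_force: [0.6, 0.6, -1.9]
opening: 0.0399
grip_force: 39.8
```

Emit:
step_arm(
  plan=[
    [1,0,0,0.001,0],
    [-1,0,0,0.001,0],
    [-1,0,0,0.001,0],
    [-1,0,0,-0.02,0],
    [-1,0,0,-0.055,0],
    [-1,-0.008,0,-0.055,0.18],
    [-1,-0.008,0,-0.055,0.36],
    [-1,-0.008,0,-0.055,0.54],
    [-1,-0.008,0,-0.055,0.72],
    [-1,-0.008,0,-0.055,0.9],
    [-1,-0.008,0,-0.055,1.08],
    [-1,-0.008,0,-0.055,1.26],
    [-1,-0.008,0,-0.055,1.44],
    [-1,-0.008,0,-0.055,1.571],
    [-1,-0.008,0,-0.055,1.571],
    [-1,-0.008,0,-0.055,1.571],
  ],
)

```text
time: 18.7
tool_pos: [0.4435, 0.0254, 0.0667]
tool_rot: [3.142, 0.0, 0.944]
contact_force: [-0.1, 0.7, 0.5]
opening: 0.0919
grip_force: 0.0
```

```bash
python3 - <<'E'
from h import *
s=observe();print(s["tool_pos"],s["tool_rot"],s["time"])
c=wrist()
H=hsv(c); h,s,v=H[...,0],H[...,1],H[...,2]
for b in blobs((s<40)&(v>200),800):
    vv,uu=np.nonzero(b); print(b.sum(),int(uu.mean()),int(vv.mean()),*rect(c,b,.043))
cv2.imwrite("pics/w5.png",c["img"][:,:,::-1])
E
```

```text
[0.4435231  0.02542135 0.06668085] [3.14155852e+00 9.58619901e-05 9.44403434e-01] 18.7
1369 27 136 [0.3684 0.159  0.0464 0.0153] 89.4
955 24 196 [0.34   0.1392 0.0363 0.0175] -3.7
3068 267 236 [0.4396 0.0318 0.0392 0.035 ] 53.2
```

View pics/w5.png

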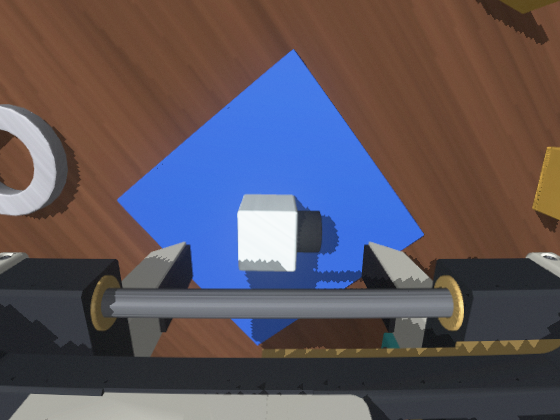

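The buffer sits flat on the mat, cup at (267,233) and button to the right between the pads. I squeeze it end to end.

Emit:
step_arm(
  plan=[
    [-1,0,0,0.03,0],
    [-1,0,0,0.05,0],
    [-1,0,0,0.059,0],
    [-1,0,0,0.059,0],
    [1,0,0,0.059,0],
    [1,0,0,0.059,0],
    [1,0,0,0.059,0],
    [1,0,0,0.059,0],
    [1,0,0,0.059,0],
    [1,0,0,0.059,0],
    [1,0,0,0.059,0],
    [1,0,0,0.059,0],
  ],
  grip_force=30,
)

```text
time: 20.25
tool_pos: [0.4421, 0.0262, 0.0079]
tool_rot: [-3.139, 0.001, 0.942]
contact_force: [-4.8, 4.4, 8.3]
opening: 0.0435
grip_force: 30.0
```

```bash
python3 - <<'E'
from h import *
s=observe();print(s["tool_pos"],s["tool_rot"],s["time"],s["qpos"],s["opening"],s["grip_force"])
print(go(.468,.356,.009,54))
E
```

```text
[0.44208772 0.02622907 0.00790257] [-3.13881126e+00  8.16955662e-04  9.41701489e-01] 20.25 [-1.14599286e-01  5.23655197e-01  1.99422386e+00  1.12138808e-03
  6.26537234e-01  5.13587365e-01] 0.043528771707788794 29.99160647392273
[ 0.2819 -0.1731 -0.0011 -0.0008]
```

The opening fell to 43.5 mm, so this one is soft and goes in the red tray.

Emit:
step_arm(
  plan=[
    [1,0,0,-0.02,0],
    [1,0,0,-0.06,0],
    [1,0,0,-0.09,0],
    [1,0.03,-0.018,-0.09,0],
    [1,0.075,-0.046,-0.09,0],
    [1,0.12,-0.074,-0.09,0],
    [1,0.165,-0.101,-0.09,0],
    [1,0.21,-0.129,-0.09,0],
    [1,0.25,-0.153,-0.09,0],
    [1,0.282,-0.173,-0.09,0],
    [1,0.282,-0.173,-0.09,0],
    [1,0.282,-0.173,-0.05,0],
    [1,0.282,-0.173,-0.025,0],
    [1,0.282,-0.173,-0.01,0],
    [1,0.282,-0.173,-0.004,0],
    [1,0.282,-0.173,-0.001,0],
    [1,0.282,-0.173,-0.001,0],
  ],
  grip_force=40,
)

```text
time: 22.38
tool_pos: [0.47, 0.3554, 0.0094]
tool_rot: [3.141, -0.001, 0.942]
contact_force: [-0.3, -0.5, -2.2]
opening: 0.0438
grip_force: 40.0
```

Emit:
step_arm(
  plan=[
    [1,0,0,0.0007,0],
    [1,0,0,0.0007,0],
    [-0.5,0,0,0.0007,0],
    [-0.5,0,0,0.0007,0],
    [-0.5,0,0,0.0007,0],
    [-0.5,0,0,-0.03,0],
    [-0.5,0,0,-0.08,0],
    [-0.5,0,0,-0.13,0],
    [-1,-0.03,0,-0.19,0],
    [-1,-0.08,0,-0.2,0],
    [-1,-0.13,0,-0.2,0],
    [-1,-0.16,0,-0.2,0],
    [-1,-0.16,0,-0.2,0],
  ],
)

```text
time: 24.0
tool_pos: [0.3745, 0.2248, 0.2091]
tool_rot: [3.141, -0.0, 0.94]
contact_force: [-0.2, 0.7, 0.5]
opening: 0.0918
grip_force: 0.0
```

```bash
python3 - <<'E'
from h import *
s=observe();print(s["tool_pos"],s["time"])
c=read_camera("side");t=read_camera("top")
cv2.imwrite("pics/end.png",np.hstack([cv2.resize(x["img"],(400,300)) for x in(c,t)])[:,:,::-1])
E
```

```text
[0.37446248 0.22481769 0.20907374] 24.0
```

View pics/end.png

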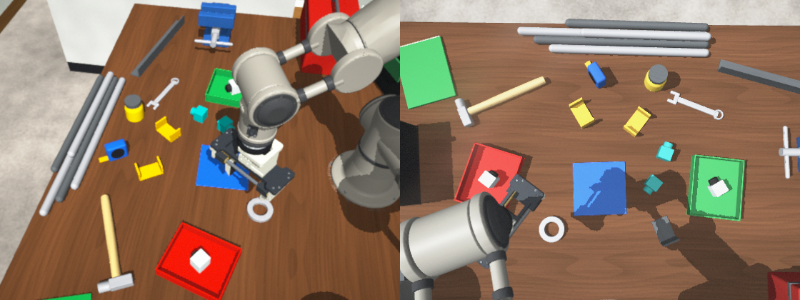

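The final picture shows the soft buffer in the red tray (side view (200,260)) and the hard one in the green tray (top view (718,186)). Both cradles are empty, the bystanders are in place and the arm is clear.

```bash
python3 -c "
from cell import *
print(hand_in())"
```

```text
the job is handed in; nothing more can be done
None
```

Both buffers were squeezed on the mat and sorted, with the hard one (50 mm under 30 N) in the green tray and the soft one (43.5 mm) in the red tray; the job was handed in at about 24 s of the 72 s allowed, bystanders unmoved in the last picture.

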